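# Gauge the centrifuge tube adapters and set aside the tight one

### The arm

A 6-joint arm with a two-finger parallel gripper is mounted at the origin on the work surface. World frame = base frame: x ahead of the robot, y to its left, z up, the work surface at z = 0. Lengths are in m, angles in degrees, forces in N, time in s.
With the tool pointing down it reaches from about 0.35 to 0.875 m from the base axis. Payload 4.2 kg.
Tool frame: the origin (TCP) lies on the centre line of the jaws, within the pads' length; the fingertips stand 19 mm ahead of it and the grasp point (between the pads) is the TCP; x points along the fingers, y is the direction in which the jaws open and shut, and the axes are right-handed (so a half turn about x gives the same grasp; the last joint's range is limited). The gripper opens to 87 mm and grips with 3 to 60 N. Pads are 19 mm wide; open, the fingers measure 117 mm over their backs; the gripper's body (75 mm by 190 mm) begins 51 mm behind the grasp point.
Start: joints at [-52.449, 22.042, 0.453, 0, -68.411, -14.817], TCP at [0.242, -0.576, 0.242] pointing down, gripper open.
Joint ranges: [-179.83, 179.83], [-69.29, 118.12], [-61.27, 80.66], [-181.25, 117.63], [-171.15, -9.14], [-177.46, 177.46]. Speed limits (degrees/s): [159.86, 159.86, 180, 180, 180, 180].

### API

Orientations are given as a 3x3 rotation matrix whose columns are the frame's x, y, z axes.
In Python, from station import * gives the robot as it stands.
- The arm moves only by the shell command python3 -m creep 'ROWS'. ROWS is JSON, a list of rows, each a list of 5 numbers: the opening, from 0 (shut) to 1 (fully open), then the shift along the world's x, y, z in mm, then the turn about the world's z in rad. In form: [[jaw, x, y, z, turn], ...]. A call has exactly 8 rows; each row is the pose to reach, as a shift and turn from the pose measured when the call began; what a row does not reach only later rows make up. A row lasts 1/10 s, in which the tool goes at most 50 mm and 8.59 degrees, less where a joint would pass 70% of its speed; a pose out of reach is approached as far as the arm can. A call with a gripper value outside its range is refused whole. The fingers move at their own pace and stop on an object; the grip force is fixed at half the most. Time passes only in rows, so rows that repeat a pose let the fingers close, or fill a call up. It gives the time, the measured TCP pose, the force and the opening at its end, in the units of the state.
- sense(): the state, without advancing time (a new reading comes with each control period).
- capture(name): name is "scene" or "top" or "wrist"; returns a dict with "image" (420x560x3 uint8, blue, green, red), "z_map" (420x560 float32, m along the optical axis (not along the pixel's ray), 0 where there is no reading), "mtx" (3x3 intrinsics, pixels), "eye" and "attitude" of the camera in the world. Camera axes: x right, y up, looking along -z (the intrinsics and any distortion apply to the point x, -y, -z); pixel columns grow to the right and rows downward; lengths in m; the calibration is good to about 2 mm. The wrist camera is an equidistant fisheye: a pixel r from the principal point sees the ray r / f radians off the axis. A picture is of the moment at which its call begins.
- finish_job(): hands the job in, once; it reports no verdict.
Trained networks look in a picture, given as the dict that the camera call returned (one of the last four; its "shot" number tells which), for a name from the list of things; names that differ only in an ending like _2 or _b are one class to them, and where a whole thing is asked for, a point or a joint stands for the part that bears it (a point fixed in the world has none). Each returns a list of dicts, best first, with "confidence" (0 to 1); they miss things now and then, are a little off and sometimes report something else, mostly with a low value. They report only what shows in the picture. A call takes as long as a camera call. They do not tell look-alikes from the thing itself.
- look_for(picture, thing): "box" ([left, top, right, bottom] in pixels, round what is visible of it).
- mark_of(picture, thing): "centre" ([column, row] in pixels: a listed point, or the origin of a listed thing).
The state is a dict: "time_s": time; "joints": joint angles; "joint_velocities": joint speeds; "effort": joint torques, N m; "tcp_pos": TCP position; "ee_rot": TCP orientation; "wrist_force": force on the tool from outside, world axes, zero at the start; "moment": the same for the moment, N m; "gripper_width": opening from 0.0 (shut) to 1.0 (fully open).
Only numpy, scipy, OpenCV 4.12 (cv2) and the standard library are available. Lean on these libraries where they do the work, as an engineer would, in place of code of your own. Each camera call takes 0.05 s, during which the arm holds its last target.

### The job

Check the three centrifuge tube adapters in the rack with the steel plug gauge: starting with the one next to the gauge's stand and working along the row, lower the held gauge into each adapter in turn, without forcing it, until the plug is nearly all the way in or comes to a stop inside. Put the gauge back upright in its stand, fully home, and set the adapter that did not let the gauge pass upright in the steel tray. Leave the good adapters standing in their places and the glassware undisturbed, and set things down rather than drop them.

Things in the scene. Friction and masses are not known exactly. Their poses are not given: they have to be found in the camera images.
- gauge_handle (a point): the steel plug gauge, upright in its stand, plug down, about 150 g: plug 19 mm across, 45 mm long; then a shoulder 28 mm across, 6 mm thick; then a round knurled aluminium handle 16 mm across, 80 mm long to hold it by. Point: half-way along the handle, 91 mm above the plug's tip, 101 mm above the bench at the start; z: the gauge's axis, tip to handle
- gauge_tip (a point): centre of the tip of the gauge's plug (chamfered nose: 13 mm across at the tip, full 19 mm after 3 mm); z: the gauge's axis, tip to handle. The plug enters a sound adapter freely, as far as its shoulder (45 mm); in the tight adapter it meets a step and stops about 22 mm below the mouth
- stand_mouth (a point): centre of the mouth of the hole in the top of the gauge's stand, a fixed wooden block 60 x 60 mm, 55 mm tall, by one end of the rack. Hole 22 mm across, 50 mm deep. With the gauge home its shoulder rests on the block's top and its tip is 45 mm below this point. z up
- place_1 (a point): the place nearest the gauge's stand in the fixed clear acrylic rack (250 mm long, 85 mm wide, foot plate 6 mm thick, hole plate with 48 mm holes, its top 30 mm above the bench, end cheeks 45 mm tall). Point: on the place's axis, level with the adapters' mouths, 76 mm above the bench. y: along the row, towards the gauge's stand; x: across the row; z up
- place_2 (a point): the middle place of the rack, 78 mm from place_1 along the rack's -y; point and axes as for place_1
- place_3 (a point): the place of the rack farthest from the gauge's stand, 156 mm from place_1 along the rack's -y; point and axes as for place_1
- adapter_a_mid (a point): a white plastic tube adapter: a round sleeve 44 mm across, 70 mm tall, about 90 g, standing loose (1.5 mm play) in the rack, its mouth 76 mm and the rack's hole plate 30 mm above the bench. Blind bore from the top, 22 mm across at the mouth, 64 mm deep. The three look alike; which stands in which place varies; one has a bore shrunk inside. Point: its centre, 35 mm above its foot; z: its axis, up
- adapter_b_mid (a point): a white plastic tube adapter: a round sleeve 44 mm across, 70 mm tall, about 90 g, standing loose (1.5 mm play) in the rack, its mouth 76 mm and the rack's hole plate 30 mm above the bench. Blind bore from the top, 22 mm across at the mouth, 64 mm deep. The three look alike; which stands in which place varies; one has a bore shrunk inside. Point: its centre, 35 mm above its foot; z: its axis, up
- adapter_c_mid (a point): a white plastic tube adapter: a round sleeve 44 mm across, 70 mm tall, about 90 g, standing loose (1.5 mm play) in the rack, its mouth 76 mm and the rack's hole plate 30 mm above the bench. Blind bore from the top, 22 mm across at the mouth, 64 mm deep. The three look alike; which stands in which place varies; one has a bore shrunk inside. Point: its centre, 35 mm above its foot; z: its axis, up
- tray_in (a point): the fixed shallow steel tray for rejected parts, beyond the end of the rack that is away from the gauge's stand: 190 mm along its x, 140 mm along its y, walls 3 mm thick and 28 mm tall. The point is the centre of its inner floor, 3 mm above the bench; z up
- beaker_mid (a point): a small glass beaker, 60 mm across, 80 mm tall, a bystander; the point is its centre
- jar_mid (a point): an amber glass jar with a black cap, 56 mm across, 85 mm tall, a bystander; the point is its centre
- weigher_mid (a point): a stoppered glass weighing bottle, 48 mm across, 70 mm tall, a bystander; the point is its centre
Not all that is in view belongs to the job. What is meant by the part that bears gauge_handle is not black, and is the smaller of those in its own colour. Leave any blue or yellow look-alike of the part that bears adapter_b_mid alone.

How it is judged (in metres and radians):
On the way, in this order (a step that is already met when the one before it is completed fails the run):
1. the gauge is tried in the adapter in the first place: tip 33 mm or more below the mouth, or stopped by the tight bore (over 0.5 N, tip 12 mm or more below the mouth) (horizontal distance between gauge_tip and place_1 below 0.008 m and (z of gauge_tip in the frame of place_1 below -0.033 m or (z of gauge_tip in the frame of place_1 below -0.012 m and horizontal distance between adapter_b_mid and place_1 below 0.012 m and contact force between gauge and adapter_b above 0.5 N))), for 0.1 s.
2. the gauge is tried in the adapter in the middle place: tip 33 mm or more below the mouth, or stopped by the tight bore (over 0.5 N, tip 12 mm or more below the mouth) (horizontal distance between gauge_tip and place_2 below 0.008 m and (z of gauge_tip in the frame of place_2 below -0.033 m or (z of gauge_tip in the frame of place_2 below -0.012 m and horizontal distance between adapter_b_mid and place_2 below 0.012 m and contact force between gauge and adapter_b above 0.5 N))), for 0.1 s.
3. the gauge is tried in the adapter in the last place: tip 33 mm or more below the mouth, or stopped by the tight bore (over 0.5 N, tip 12 mm or more below the mouth) (horizontal distance between gauge_tip and place_3 below 0.008 m and (z of gauge_tip in the frame of place_3 below -0.033 m or (z of gauge_tip in the frame of place_3 below -0.012 m and horizontal distance between adapter_b_mid and place_3 below 0.012 m and contact force between gauge and adapter_b above 0.5 N))), for 0.1 s.
At the end, for the whole second after the job is handed in: Tight adapter upright (0.12 rad) on the tray floor, within 75 mm (tray x) and 50 mm (tray y) of its centre; good adapters upright, within 10 mm of their start; gauge upright in its stand, tip 40 mm or more below the hole mouth, within 6 mm of its axis; all at rest (x of adapter_b_mid in the frame of tray_in between -0.075 and 0.075 m and y of adapter_b_mid in the frame of tray_in between -0.05 and 0.05 m and z of adapter_b_mid in the frame of tray_in below 0.039 m and angle between each of adapter_b_mid, adapter_a_mid, adapter_c_mid, gauge_tip's own z axis and vertical below 0.12 rad and linear speed of each of adapter_b, adapter_a, adapter_c, gauge below 0.02 m/s and distance of each of adapter_a_mid, adapter_c_mid from where it was at the start of the episode below 0.01 m and horizontal distance between gauge_tip and stand_mouth below 0.006 m and z of gauge_tip in the frame of stand_mouth below -0.04 m); the robot touches nothing.
It fails at once if the gauge is forced: it presses on an adapter with more than 60 N (contact force between gauge and adapter_a above 60 N or contact force between gauge and adapter_b above 60 N or contact force between gauge and adapter_c above 60 N).
It fails at once if an adapter or the gauge is dropped: it moves faster than 0.9 m/s while no finger touches it ((linear speed of gauge above 0.9 m/s and contact force between the fingers and gauge below 0.05 N) or (linear speed of adapter_a above 0.9 m/s and contact force between the fingers and adapter_a below 0.05 N) or (linear speed of adapter_b above 0.9 m/s and contact force between the fingers and adapter_b below 0.05 N) or (linear speed of adapter_c above 0.9 m/s and contact force between the fingers and adapter_c below 0.05 N)).
It fails at once if the beaker, jar or weighing bottle is moved more than 30 mm or tipped over ((distance of beaker_mid from where it was at the start of the episode above 0.03 m or angle between beaker_mid's own z axis and vertical above 0.5 rad) or (distance of jar_mid from where it was at the start of the episode above 0.03 m or angle between jar_mid's own z axis and vertical above 0.5 rad) or (distance of weigher_mid from where it was at the start of the episode above 0.03 m or angle between weigher_mid's own z axis and vertical above 0.5 rad)).
It also fails if it takes over 70 s, if anything falls off the work surface, if the arm or the gripper's body presses on something with over 40 N, if the wrist force passes 120 N, or if a joint passes its speed limit or range.

## Working session

There is one attempt and no reset: what is moved stays moved. The work goes in short steps, Python scripts to look and compute and a shell command to move; the robot and the scene stay as the last step left them, time stands still between calls to the robot, and variables do not carry over. Pictures are saved under pics/ and viewed, and the job is handed in when it is done.

```bash
ls; mkdir -p pics; cat > h.py <<'E'
from station import *
import numpy as np, cv2
def px2w(p,u,v,d):
    K=np.array(p["mtx"]);x=(u-K[0,2])/K[0,0]*d;y=(v-K[1,2])/K[1,1]*d
    return np.array(p["eye"])+np.array(p["attitude"])@np.array([x,-y,-d])
def cloud(p):
    K=np.array(p["mtx"]);z=p["z_map"];v,u=np.mgrid[0:z.shape[0],0:z.shape[1]]
    P=np.stack([(u-K[0,2])/K[0,0]*z,-(v-K[1,2])/K[1,1]*z,-z],-1)
    W=P@np.array(p["attitude"]).T+np.array(p["eye"]); W[z==0]=np.nan
    return W
E
python3 - <<'E'
from h import *
s=sense();print(s["time_s"],s["tcp_pos"],s["ee_rot"],s["wrist_force"],s["gripper_width"])
names="gauge_handle gauge_tip stand_mouth place_1 place_2 place_3 adapter_a_mid tray_in beaker_mid jar_mid weigher_mid".split()
for n in("scene","top"):
    p=capture(n);cv2.imwrite(f"pics/{n}0.png",p["image"]);np.savez(f"pics/{n}0.npz",**{k:np.array(v) for k,v in p.items()})
    print(n,np.array(p["mtx"]).tolist(),np.round(p["eye"],3),{k for k in p})
    W=cloud(p)
    for t in names:
        r=mark_of(p,t)
        for a in r[:4]:
            u,v=a["centre"]
            iu,iv=min(max(int(round(u)),0),559),min(max(int(round(v)),0),419)
            print(t,round(a["confidence"],2),np.round([u,v],1),np.round(W[iv,iu],3))
E
```

```text
pics
0.0 [ 0.24136255 -0.57589458  0.24045961] [[-9.10941188e-04 -3.86296264e-01  9.22374310e-01]
 [ 2.00840573e-03  9.22372125e-01  3.86297332e-01]
 [-9.99997568e-01  2.20439599e-03 -6.43871327e-05]] [0.17099822 0.40216357 0.24326533] 0.9989621619750368
scene [[539.8178696141756, 0.0, 274.785727583291], [0.0, 539.8178696141756, 204.8504335982732], [0.0, 0.0, 1.0]] [1.217 0.059 0.919] {'image', 'z_map', 'attitude', 'eye', 'shot', 'mtx'}
gauge_handle 0.74 [414.6 261.4] [0.696 0.2   0.141]
gauge_handle 0.73 [374.1 258.6] [0.675 0.136 0.097]
gauge_handle 0.65 [402.4 217.3] [0.588 0.179 0.118]
gauge_handle 0.64 [321.6 216.8] [0.567 0.032 0.058]
gauge_tip 0.91 [368.8 281.7] [0.676 0.137 0.019]
gauge_tip 0.65 [405.  294.1] [0.697 0.203 0.029]
stand_mouth 0.55 [394.9 234.6] [0.59  0.176 0.062]
place_1 0.65 [289.8 194.5] [ 0.521 -0.04   0.061]
place_1 0.61 [254.7 182.6] [ 0.508 -0.115  0.066]
place_1 0.57 [326.7 199.5] [0.535 0.037 0.074]
place_2 0.65 [289.8 194.5] [ 0.521 -0.04   0.061]
place_2 0.61 [254.7 182.6] [ 0.508 -0.115  0.066]
place_2 0.57 [326.7 199.5] [0.535 0.037 0.074]
place_3 
[... 1099 characters left out ...]

place_1 0.63 [299.6 246.3] [ 0.517 -0.124  0.032]
place_1 0.62 [232.  231.1] [0.549 0.039 0.016]
place_2 0.92 [265.6 237.6] [ 0.534 -0.043  0.011]
place_2 0.63 [299.6 246.3] [ 0.517 -0.124  0.032]
place_2 0.62 [232.  231.1] [0.549 0.039 0.016]
place_3 0.92 [265.6 237.6] [ 0.534 -0.043  0.011]
place_3 0.63 [299.6 246.3] [ 0.517 -0.124  0.032]
place_3 0.62 [232.  231.1] [0.549 0.039 0.016]
adapter_a_mid 0.64 [234.8 231.8] [0.546 0.032 0.016]
tray_in 0.69 [401. 240.] [ 0.537 -0.369  0.001]
tray_in 0.27 [298.7 245.7] [ 0.517 -0.122  0.017]
beaker_mid 0.77 [262.9 144.8] [ 0.759 -0.029  0.008]
weigher_mid 0.67 [211.6 144.3] [0.75  0.088 0.056]
weigher_mid 0.47 [313.2 141.7] [ 0.755 -0.145  0.086]
```

View pics/scene0.png

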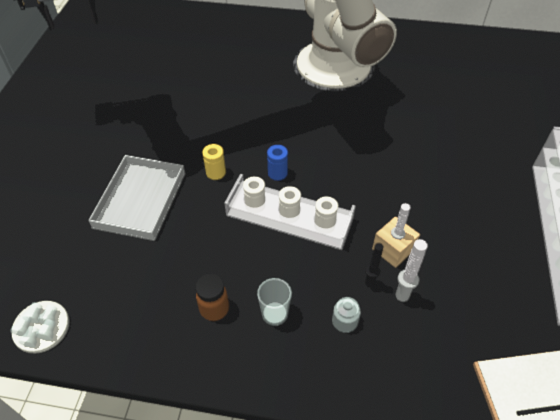

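View pics/top0.png

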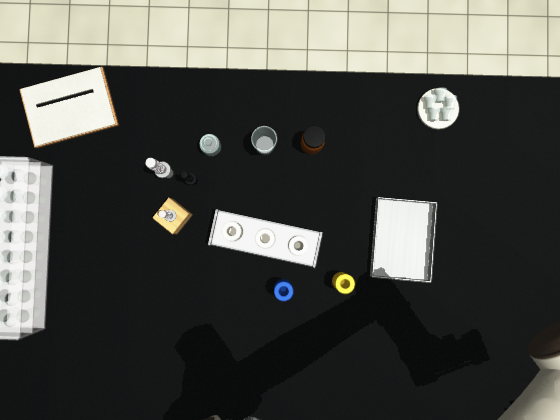

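The scene view shows three plug-gauge-like objects: a steel one in the wooden stand (402,217), a larger steel one standing free (412,270) and a black one (376,260). The smaller non-black one in the stand fits the description. The blue (277,162) and yellow (214,162) sleeves are decoys. I'll confirm in a crop and measure.

```bash
python3 - <<'E'
from h import *
def L(n): return dict(np.load(f"pics/{n}0.npz"))
s=L("scene");t=L("top")
a=cv2.resize(s["image"][190:310,350:440],None,fx=4,fy=4,interpolation=cv2.INTER_CUBIC)
b=cv2.resize(t["image"][145:240,140:220],None,fx=4,fy=4,interpolation=cv2.INTER_CUBIC)
b=cv2.copyMakeBorder(b,0,a.shape[0]-b.shape[0],0,0,cv2.BORDER_CONSTANT)
cv2.imwrite("pics/crop.png",np.hstack([a,b]))
from scipy.optimize import least_squares
for nm,p in(("scene",s),("top",t)):
    W=cloud(p)
    print(nm)
    # adapters: points with z 0.07-0.085 near
    for c in[(.55,.037),(.533,-.04),(.517,-.119)]:
        d=np.hypot(W[...,0]-c[0],W[...,1]-c[1])
        m=(d<.03)&(W[...,2]>.070)&(W[...,2]<.084)
        Q=W[m]; (cx,cy),r=cv2.minEnclosingCircle((Q[:,:2]*1000).astype(np.float32))
        print("adapter",m.sum(),np.round(Q.mean(0),4),"enc",round(cx,1),round(cy,1),round(r,1),np.median(Q[:,2]).round(4))
    m=(np.hypot(W[...,0]-.588,W[...,1]-.178)<.06)
    Q=W[m&(W[...,2]>.045)&(W[...,2]<.059)]
    print("stand top",len(Q),Q.mean(0).round(4),Q[:,2].std(), cv2.minAreaRect((Q[:,:2]*1000).astype(np.float32)))
    for lo,hi in((.064,.08),(.08,.1),(.1,.12),(.12,.135),(.135,.15)):
        Q=W[m&(W[...,2]>lo)&(W[...,2]<hi)]
        if len(Q): print("handle",lo,len(Q),np.median(Q,0).round(4),Q.min(0).round(4),Q.max(0).round(4))
    m=(np.abs(W[...,0]-.54)<.13)&(np.abs(W[...,1]+.37)<.11)
    Q=W[m&(W[...,2]>.018)&(W[...,2]<.034)]
    print("tray rim",len(Q),cv2.minAreaRect((Q[:,:2]*1000).astype(np.float32)))
E
```

```text
scene
adapter 272 [0.5501 0.0371 0.0755] enc 549.0 37.0 22.6 0.0758
adapter 260 [ 0.5356 -0.0395  0.0754] enc 534.5 -39.6 22.9 0.0757
adapter 246 [ 0.5213 -0.1162  0.0752] enc 520.7 -116.1 23.0 0.0754
stand top 709 [0.5869 0.1792 0.0542] 0.0027467962131054744 ((580.1454467773438, 180.35427856445312), (62.06298828125, 64.26139831542969), 53.02373123168945)
handle 0.064 49 [0.5863 0.1798 0.0716] [0.5759 0.1691 0.0641] [0.592  0.1905 0.0793]
handle 0.08 51 [0.5865 0.1794 0.0904] [0.58   0.1725 0.0812] [0.5904 0.188  0.0996]
handle 0.1 62 [0.5864 0.1786 0.1096] [0.5781 0.1722 0.1001] [0.5905 0.1883 0.1196]
handle 0.12 49 [0.5866 0.1789 0.1267] [0.5785 0.1726 0.1206] [0.589  0.1892 0.1347]
handle 0.135 62 [0.5826 0.1803 0.1405] [0.5742 0.173  0.135 ] [0.5893 0.1882 0.1435]
tray rim 897 ((539.9273071289062, -369.62384033203125), (143.43243408203125, 195.8083953857422), 86.6031265258789)
top
adapter 223 [0.5486 0.0365 0.0771] enc 548.6 36.8 22.2 0.0772
adapter 221 [ 0.5346 -0.0399  0.0773] enc 534.5 -40.0 21.9 0.0773
adapter 223 [ 0.5202 -0.1167  0.0771] enc 520.2 -116.7 21.6 0.0772
stand top 504 [0.5805 0.1778 0.0555] 0.002466339311363648 ((581.463623046875, 180.15362548828125), (60.83618927001953, 60.30938720703125), 53.11467361450195)
handle 0.064 17 [0.5812 0.1741 0.066 ] [0.5697 0.1671 0.0642] [0.602  0.1876 0.0791]
handle 0.08 15 [0.5803 0.1737 0.0917] [0.5733 0.1714 0.0817] [0.5893 0.1808 0.0996]
handle 0.1 14 [0.5807 0.173  0.111 ] [0.5749 0.1721 0.1041] [0.5886 0.177  0.1198]
handle 0.12 13 [0.5808 0.1732 0.1304] [0.5743 0.1721 0.1214] [0.5877 0.1777 0.1338]
handle 0.135 44 [0.5805 0.1796 0.1417] [0.5737 0.1732 0.1363] [0.589  0.187  0.1465]
tray rim 549 ((539.7916259765625, -369.43182373046875), (142.09373474121094, 189.9252471923828), 86.39017486572266)
```

View pics/crop.png

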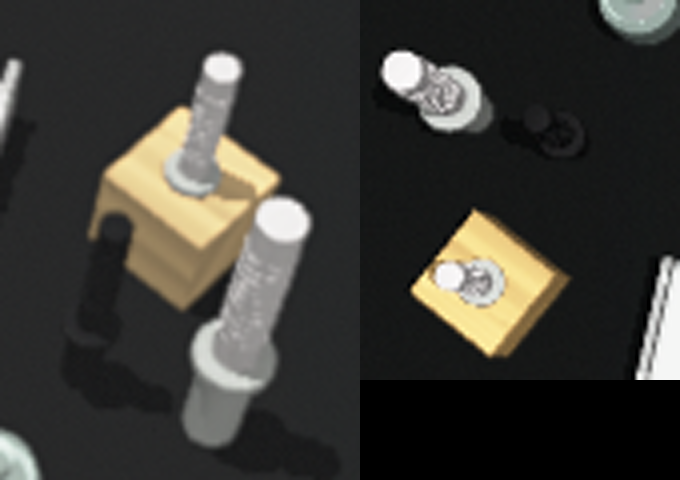

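The crop confirms it: the gauge in the wooden stand is the smaller, non-black steel one, at about (0.581, 0.180), and the larger steel and black ones stand apart from it. I'll move above it.

```bash
python3 -m creep '[[1,340,756,0,0],[1,340,756,0,0],[1,340,756,0,0],[1,340,756,0,0],[1,340,756,0,0],[1,340,756,0,0],[1,340,756,0,0],[1,340,756,0,0]]'
```

```text
time_s: 2.0
tcp_pos: [0.4061, -0.2097, 0.242]
ee_rot: [[0.001, -0.387, 0.922], [-0.0, 0.922, 0.387], [-1.0, -0.001, 0.001]]
wrist_force: [0.7, 0.3, 0.6]
gripper_width: 0.994
```

```bash
python3 -m creep '[[0.6,175,390,0,0],[0.6,175,390,0,0],[0.6,175,390,0,0],[0.6,175,390,0,0],[0.6,175,390,0,0],[0.6,175,390,0,0],[0.6,175,390,0,0],[0.6,175,390,0,0]]'
```

```text
time_s: 2.8
tcp_pos: [0.5696, 0.1556, 0.2423]
ee_rot: [[0.002, -0.387, 0.922], [-0.0, 0.922, 0.387], [-1.0, -0.001, 0.002]]
wrist_force: [0.4, 0.3, 0.5]
gripper_width: 0.605
```

```bash
python3 -m creep '[[0.6,11.4,24.4,0,0],[0.6,11.4,24.4,-10,0],[0.6,11.4,24.4,-40,0],[0.6,11.4,24.4,-75,0],[0.6,11.4,24.4,-105,0],[0.6,11.4,24.4,-128,0],[0.6,11.4,24.4,-139,0],[0.6,11.4,24.4,-139,0]]'; python3 - <<'E'
from h import *
print(sense()["tcp_pos"])
p=capture("scene");cv2.imwrite("pics/s1.png",cv2.resize(p["image"][120:320,300:500],None,fx=3,fy=3))
p=capture("wrist");cv2.imwrite("pics/w1.png",p["image"])
E
```

```text
time_s: 3.6
tcp_pos: [0.5801, 0.1789, 0.1018]
ee_rot: [[-0.001, -0.386, 0.922], [-0.002, 0.922, 0.386], [-1.0, -0.001, -0.002]]
wrist_force: [-0.3, -0.5, 0.6]
gripper_width: 0.601
[0.58005307 0.17893785 0.10175245]
```

View pics/s1.png

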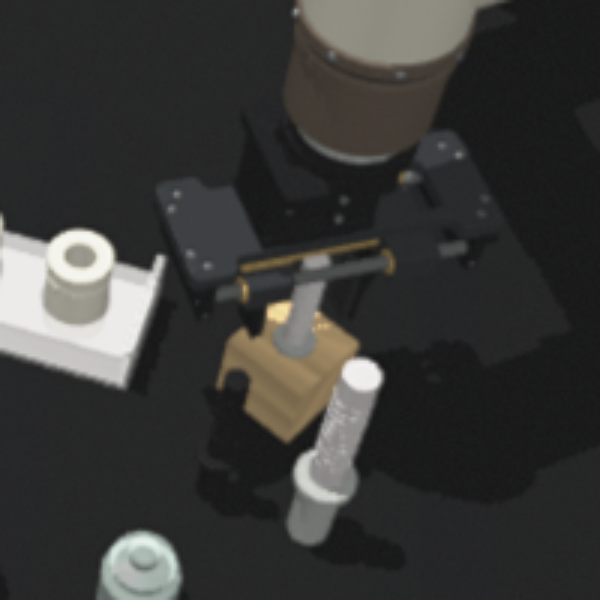

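View pics/w1.png

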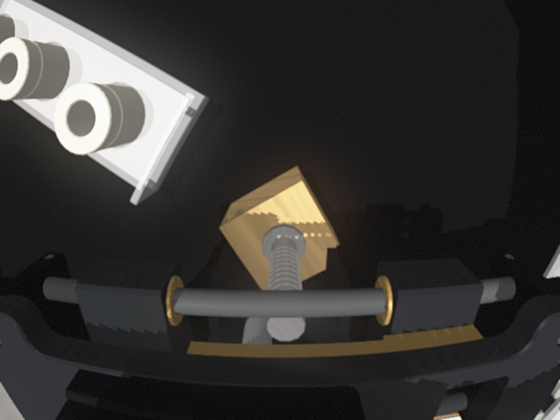

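The gauge handle (wrist 285,240–330) sits midway between the jaws and the large decoy is clear. Closing.

```bash
python3 -m creep '[[0,0,0,0,0],[0,0,0,0,0],[0,0,0,0,0],[0,0,0,0,0],[0,0,0,0,0],[0,0,0,0,0],[0,0,0,0,0],[0,0,0,0,0]]'
```

```text
time_s: 4.5
tcp_pos: [0.5816, 0.1806, 0.1044]
ee_rot: [[0.004, -0.387, 0.922], [0.001, 0.922, 0.387], [-1.0, -0.0, 0.004]]
wrist_force: [-2.7, 3.7, 2.8]
gripper_width: 0.173
```

```bash
python3 -m creep '[[0,0,0,6,0],[0,0,0,16,0],[0,0,0,30,0],[0,0,0,45,0],[0,0,0,60,0],[0,0,0,75,0],[0,0,0,85,0],[0,0,0,85,0]]'; python3 - <<'E'
from h import *
for i in range(2):
    s=sense();print(s["tcp_pos"],s["wrist_force"],s["gripper_width"])
    p=capture("top");cv2.imwrite(f"pics/t2_{i}.png",p["image"])
p=capture("scene");cv2.imwrite("pics/s2.png",p["image"][100:350,200:520])
s=sense();print(s["tcp_pos"],s["wrist_force"],s["gripper_width"],s["ee_rot"])
W=cloud(p)
m=(np.hypot(W[...,0]-.584,W[...,1]-.18)<.045)
for lo,hi in((.09,.1),(.1,.11),(.11,.12),(.12,.135),(.135,.142),(.142,.15),(.15,.16),(.16,.17),(.17,.18)):
    Q=W[m&(W[...,2]>lo)&(W[...,2]<hi)]
    if len(Q)>3: print(lo,len(Q),np.median(Q,0).round(4),Q.min(0).round(4),Q.max(0).round(4))
E
```

```text
time_s: 5.3
tcp_pos: [0.5824, 0.1805, 0.1915]
ee_rot: [[0.007, -0.387, 0.922], [0.002, 0.922, 0.387], [-1.0, -0.001, 0.007]]
wrist_force: [0.4, 0.3, -1.2]
gripper_width: 0.18
[0.58244035 0.18046887 0.19154836] [ 0.3970676   0.31657809 -1.22769054] 0.17958957228387665
[0.58177735 0.1803243  0.19020414] [-0.13088442  0.06386628 -2.42424258] 0.1747239242115396
[0.58107071 0.1801963  0.18871028] [ 1.06173556  1.05436906 -1.87613074] 0.17868923751472507 [[ 2.06675201e-03 -3.86876247e-01  9.22129328e-01]
 [ 4.71558954e-04  9.22131572e-01  3.86876132e-01]
 [-9.99997753e-01 -3.64738681e-04  2.08825224e-03]]
0.09 5 [0.5876 0.1788 0.0997] [0.5806 0.1692 0.0981] [0.5896 0.1843 0.1   ]
0.1 39 [0.5883 0.1769 0.1062] [0.5817 0.1693 0.1001] [0.5919 0.1868 0.1097]
0.11 29 [0.5879 0.1768 0.1141] [0.5815 0.169  0.1103] [0.5913 0.1873 0.1198]
0.12 49 [0.5884 0.177  0.1277] [0.5809 0.1693 0.1205] [0.5916 0.1866 0.135 ]
0.135 14 [0.5895 0.1732 0.1408] [0.5681 0.1667 0.1364] [0.5943 0.1914 0.142 ]
0.142 93 [0.5874 0.1778 0.1454] [0.5731 0.1654 0.1422] [0.5961 0.1923 0.1495]
0.15 30 [0.5873 0.1784 0.1538] [0.5838 0.1714 0.15  ] [0.5902 0.1855 0.1595]
0.16 23 [0.5874 0.1801 0.1644] [0.5833 0.1634 0.1609] [0.5949 0.1983 0.1699]
0.17 79 [0.5867 0.1801 0.1755] [0.5754 0.1599 0.1701] [0.5979 0.1982 0.1798]
```

View pics/s2.png

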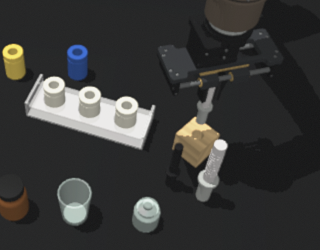

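```bash
python3 -m creep '[[0,-7,-30,0,0],[0,-16,-70,0,0],[0,-25,-110,0,0],[0,-30,-132,0,0],[0,-32.4,-142.5,0,0],[0,-32.4,-142.5,0,0],[0,-32.4,-142.5,0,0],[0,-32.4,-142.5,0,0]]'; python3 - <<'E'
from h import *
p=capture("scene");cv2.imwrite("pics/s3.png",cv2.resize(p["image"][130:250,240:400],None,fx=4,fy=4))
W=cloud(p);np.save("pics/W3.npy",W)
s=sense();print(s["tcp_pos"],s["wrist_force"],s["gripper_width"])
m=(np.hypot(W[...,0]-.549,W[...,1]-.037)<.045)
for lo,hi in((.07,.08),(.08,.09),(.09,.1),(.1,.11),(.11,.12),(.12,.135),(.135,.142),(.142,.15),(.15,.16),(.16,.17),(.17,.18)):
    Q=W[m&(W[...,2]>lo)&(W[...,2]<hi)]
    if len(Q)>3: print(lo,len(Q),np.median(Q,0).round(4),Q.min(0).round(4),Q.max(0).round(4))
E
```

```text
time_s: 6.25
tcp_pos: [0.5491, 0.0387, 0.1885]
ee_rot: [[0.002, -0.388, 0.922], [0.0, 0.922, 0.388], [-1.0, -0.0, 0.002]]
wrist_force: [0.2, -0.5, -0.8]
gripper_width: 0.176
[0.54902744 0.03872802 0.18849957] [ 0.37342411  0.43382597 -2.42870295] 0.1772636238639672
0.07 241 [0.5553 0.0372 0.0754] [0.5281 0.015  0.0701] [0.5717 0.0584 0.0798]
0.09 9 [0.5565 0.0361 0.0983] [0.5499 0.0298 0.0964] [0.5578 0.0451 0.0993]
0.1 30 [0.5562 0.0377 0.104 ] [0.5491 0.0292 0.1004] [0.5581 0.0464 0.1098]
0.11 33 [0.5547 0.0367 0.1147] [0.5493 0.0282 0.1101] [0.56   0.0462 0.1198]
0.12 43 [0.5554 0.0364 0.1263] [0.5489 0.0277 0.1208] [0.5593 0.0456 0.1336]
0.135 13 [0.5585 0.0409 0.1409] [0.5495 0.0274 0.1368] [0.5621 0.0499 0.1419]
0.142 86 [0.5552 0.0374 0.1453] [0.538  0.0242 0.1421] [0.5626 0.0497 0.1499]
0.15 28 [0.5547 0.0369 0.1545] [0.5478 0.0299 0.1502] [0.5564 0.0448 0.1598]
0.16 20 [0.5542 0.0401 0.164 ] [0.5506 0.032  0.16  ] [0.5606 0.0495 0.169 ]
0.17 83 [0.5551 0.0383 0.1746] [0.545  0.0184 0.17  ] [0.567  0.0566 0.1799]
```

View pics/s3.png

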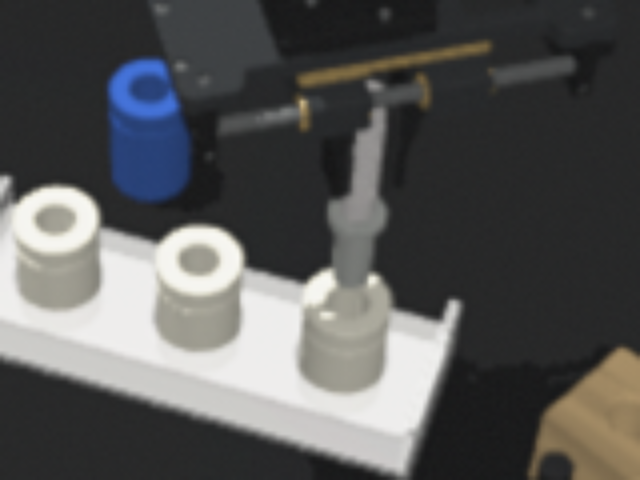

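```bash
cat >> h.py <<'E'
from scipy.optimize import least_squares
def fitc(W,c0,zlo,zhi,r,rad=.02):
    m=(np.hypot(W[...,0]-c0[0],W[...,1]-c0[1])<rad)&(W[...,2]>zlo)&(W[...,2]<zhi)
    Q=W[m][:,:2]
    if len(Q)<6: return None
    f=least_squares(lambda c:np.hypot(*(Q-c).T)-r,c0,loss="soft_l1",f_scale=.001)
    return np.round(f.x*1000,1),len(Q)
E
python3 - <<'E'
from h import *
W=np.load("pics/W3.npy")
print("plug",fitc(W,(.548,.037),.1,.138,.0095),fitc(W,(.548,.037),.1,.119,.0095),fitc(W,(.548,.037),.119,.138,.0095))
print("handle",fitc(W,(.548,.037),.15,.165,.008,.0125))
for c in[(.549,.037),(.5345,-.04),(.5204,-.1165)]: print(fitc(W,c,.04,.07,.022,.03))
p=dict(np.load("pics/scene0.npz"));W=cloud(p)
for c in[(.549,.037),(.5345,-.04),(.5204,-.1165)]: print(fitc(W,c,.04,.07,.022,.03))
print(fitc(W,(.581,.18),.065,.135,.008,.0125))
E
```

```text
plug (array([547.8,  36.9]), 107) (array([547.6,  36.8]), 61) (array([547.9,  37.1]), 46)
handle (array([547.5,  37.2]), 39)
(array([548.3,  36.8]), 247)
(array([533.8, -40. ]), 243)
(array([ 519.3, -116.5]), 243)
(array([548.2,  36.7]), 258)
(array([533.7, -39.8]), 243)
(array([ 519.4, -116.4]), 252)
(array([580. , 180.7]), 205)
```

Plug is within 0.5 mm of adapter 1's axis. Lowering.

```bash
python3 -m creep '[[0,0.5,0,-6,0],[0,0.5,0,-12,0],[0,0.5,0,-18,0],[0,0.5,0,-24,0],[0,0.5,0,-30,0],[0,0.5,0,-35,0],[0,0.5,0,-38,0],[0,0.5,0,-38,0]]'
```

```text
time_s: 7.1
tcp_pos: [0.5493, 0.0386, 0.15]
ee_rot: [[0.001, -0.388, 0.922], [0.0, 0.922, 0.388], [-1.0, -0.0, 0.001]]
wrist_force: [-0.2, -0.8, -0.7]
gripper_width: 0.175
```

```bash
python3 -m creep '[[0,0,0,-1,0],[0,0,0,-2,0],[0,0,0,-3,0],[0,0,0,-4,0],[0,0,0,-5,0],[0,0,0,-6,0],[0,0,0,-7,0],[0,0,0,-7.5,0]]'
```

```text
time_s: 7.9
tcp_pos: [0.5492, 0.0386, 0.1423]
ee_rot: [[0.001, -0.388, 0.922], [0.0, 0.922, 0.388], [-1.0, -0.0, 0.001]]
wrist_force: [-0.8, -0.2, -1.7]
gripper_width: 0.174
```

```bash
python3 -m creep '[[0,0,0,-1.5,0],[0,0,0,-3,0],[0,0,0,-4.5,0],[0,0,0,-6,0],[0,0,0,-8,0],[0,0,0,-10,0],[0,0,0,-12,0],[0,0,0,-13,0]]'
```

```text
time_s: 8.7
tcp_pos: [0.5491, 0.0386, 0.129]
ee_rot: [[0.0, -0.388, 0.922], [0.0, 0.922, 0.388], [-1.0, -0.0, 0.0]]
wrist_force: [1.2, 0.5, -1.3]
gripper_width: 0.177
```

```bash
python3 - <<'E'
from h import *
p=capture("scene");cv2.imwrite("pics/s4.png",cv2.resize(p["image"][130:250,240:400],None,fx=4,fy=4))
s=sense();print(s["tcp_pos"],s["wrist_force"])
W=cloud(p);m=np.hypot(W[...,0]-.549,W[...,1]-.037)<.016
Q=W[m&(W[...,2]>.08)&(W[...,2]<.115)];print(len(Q),np.percentile(Q[:,2],[2,10,30,50,90]).round(4))
E
```

```text
[0.54905529 0.03853872 0.12895903] [-0.05836925 -0.03399259 -1.75333612]
155 [0.0814 0.0841 0.0857 0.0882 0.1124]
```

View pics/s4.png

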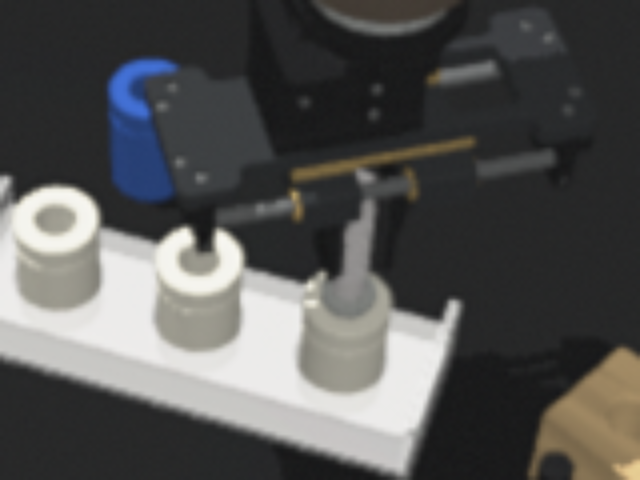

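Place 1: the plug is in about 38 mm (shoulder at px 345,295 just above the rim) with no resistance, so that adapter is good. Lift and move on to place 2.

```bash
python3 -m creep '[[0,0,0,8,0],[0,0,0,20,0],[0,0,0,34,0],[0,0,0,48,0],[0,0,0,58,0],[0,0,0,60,0],[0,0,0,60,0],[0,0,0,60,0]]'; python3 -m creep '[[0,-4,-20,0,0],[0,-9,-48,0,0],[0,-13,-68,0,0],[0,-14.4,-76.8,0,0],[0,-14.4,-76.8,0,0],[0,-14.4,-76.8,0,0],[0,-14.4,-76.8,0,0],[0,-14.4,-76.8,0,0]]'; python3 - <<'E'
from h import *
p=capture("scene");cv2.imwrite("pics/s5.png",cv2.resize(p["image"][130:250,240:400],None,fx=4,fy=4))
s=sense();print(s["tcp_pos"],s["wrist_force"])
W=cloud(p);print(fitc(W,(.534,-.04),.1,.138,.0095),fitc(W,(.5345,-.04),.04,.07,.022,.03),fitc(W,(.549,.037),.04,.07,.022,.03))
E
```

```text
time_s: 9.55
tcp_pos: [0.5486, 0.0385, 0.1885]
ee_rot: [[-0.001, -0.388, 0.922], [-0.0, 0.922, 0.388], [-1.0, 0.0, -0.001]]
wrist_force: [0.2, 1.0, -1.4]
gripper_width: 0.175
time_s: 10.35
tcp_pos: [0.5344, -0.0376, 0.1884]
ee_rot: [[-0.001, -0.389, 0.921], [-0.0, 0.921, 0.389], [-1.0, 0.0, -0.001]]
wrist_force: [-0.2, 0.0, -2.3]
gripper_width: 0.179
[ 0.53438712 -0.03767758  0.18840089] [ 0.14160087 -0.32066637 -1.49998739]
(array([533. , -39.4]), 109) (array([533.8, -40.1]), 245) (array([548. ,  36.8]), 254)
```

View pics/s5.png

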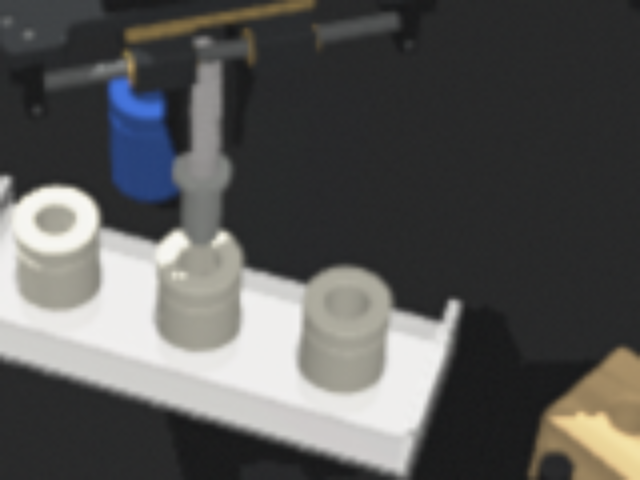

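The gauge hangs over the middle adapter (px 200,250) and is about 0.8 mm off in x and y. I'll correct that while lowering.

```bash
python3 -m creep '[[0,0.8,-0.6,-6,0],[0,0.8,-0.6,-12,0],[0,0.8,-0.6,-18,0],[0,0.8,-0.6,-24,0],[0,0.8,-0.6,-30,0],[0,0.8,-0.6,-35,0],[0,0.8,-0.6,-38,0],[0,0.8,-0.6,-38,0]]';python3 -m creep '[[0,0,0,-1,0],[0,0,0,-2,0],[0,0,0,-3,0],[0,0,0,-4,0],[0,0,0,-5,0],[0,0,0,-6,0],[0,0,0,-7,0],[0,0,0,-7.5,0]]'
```

```text
time_s: 11.2
tcp_pos: [0.5349, -0.0383, 0.1499]
ee_rot: [[-0.002, -0.389, 0.921], [-0.0, 0.921, 0.389], [-1.0, 0.0, -0.002]]
wrist_force: [0.2, 0.0, -0.9]
gripper_width: 0.177
time_s: 12.0
tcp_pos: [0.5349, -0.0383, 0.1422]
ee_rot: [[-0.002, -0.389, 0.921], [-0.0, 0.921, 0.389], [-1.0, 0.0, -0.002]]
wrist_force: [0.3, -0.1, -2.0]
gripper_width: 0.178
```

```bash
python3 -m creep '[[0,0,0,-1.5,0],[0,0,0,-3,0],[0,0,0,-4.5,0],[0,0,0,-6,0],[0,0,0,-8,0],[0,0,0,-10,0],[0,0,0,-12,0],[0,0,0,-13,0]]';python3 - <<'E'
from h import *
p=capture("scene");cv2.imwrite("pics/s6.png",cv2.resize(p["image"][130:250,240:400],None,fx=4,fy=4))
s=sense();print(s["tcp_pos"],s["wrist_force"])
W=cloud(p);m=np.hypot(W[...,0]-.5345,W[...,1]+.04)<.016
Q=W[m&(W[...,2]>.08)&(W[...,2]<.115)];print(len(Q),np.percentile(Q[:,2],[2,10,30,50,90]).round(4))
E
```

```text
time_s: 12.8
tcp_pos: [0.5348, -0.0384, 0.1289]
ee_rot: [[-0.002, -0.388, 0.921], [-0.0, 0.921, 0.388], [-1.0, 0.001, -0.002]]
wrist_force: [-0.3, 0.5, -0.8]
gripper_width: 0.176
[ 0.53470944 -0.03838634  0.12885607] [ 0.28756755 -0.1843373  -1.2585053 ]
149 [0.0826 0.0834 0.0856 0.0875 0.1116]
```

View pics/s6.png

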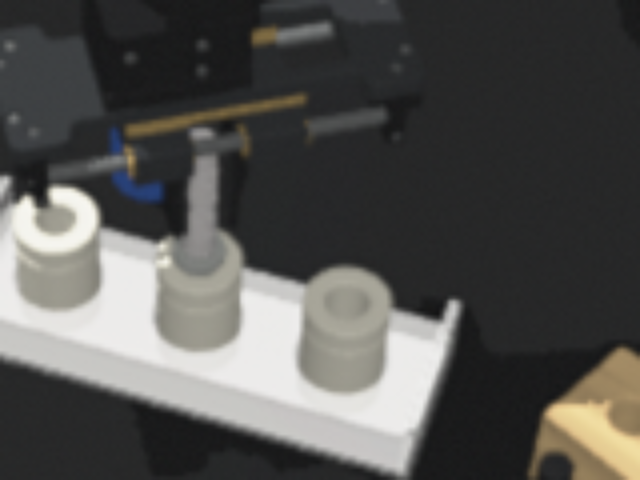

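The middle one passes as well: the plug is about 38 mm in with no resistance (shoulder at px 203,258). On to place 3.

```bash
python3 -m creep '[[0,0,0,8,0],[0,0,0,20,0],[0,0,0,34,0],[0,0,0,48,0],[0,0,0,58,0],[0,0,0,60,0],[0,0,0,60,0],[0,0,0,60,0]]'; python3 -m creep '[[0,-4,-20,0,0],[0,-9,-48,0,0],[0,-13,-68,0,0],[0,-14.4,-76.8,0,0],[0,-14.4,-76.8,0,0],[0,-14.4,-76.8,0,0],[0,-14.4,-76.8,0,0],[0,-14.4,-76.8,0,0]]'; python3 - <<'E'
from h import *
p=capture("scene");cv2.imwrite("pics/s7.png",cv2.resize(p["image"][130:250,220:380],None,fx=4,fy=4))
s=sense();print(s["tcp_pos"],s["wrist_force"])
W=cloud(p);print(fitc(W,(.519,-.116),.1,.138,.0095),fitc(W,(.5204,-.1165),.04,.07,.022,.03),fitc(W,(.5345,-.04),.04,.07,.022,.03))
E
```

```text
time_s: 13.65
tcp_pos: [0.5343, -0.0384, 0.1883]
ee_rot: [[-0.004, -0.388, 0.922], [-0.0, 0.922, 0.388], [-1.0, 0.001, -0.004]]
wrist_force: [0.5, 0.5, -1.8]
gripper_width: 0.176
time_s: 14.45
tcp_pos: [0.5201, -0.1145, 0.1883]
ee_rot: [[-0.004, -0.389, 0.921], [-0.0, 0.921, 0.389], [-1.0, 0.001, -0.003]]
wrist_force: [0.1, 0.6, -0.6]
gripper_width: 0.173
[ 0.52004971 -0.11454147  0.18835831] [-0.09177127  0.19689832 -0.85910685]
(array([ 518.7, -116.4]), 108) (array([ 519.5, -116.6]), 241) (array([533.8, -39.8]), 246)
```

View pics/s7.png

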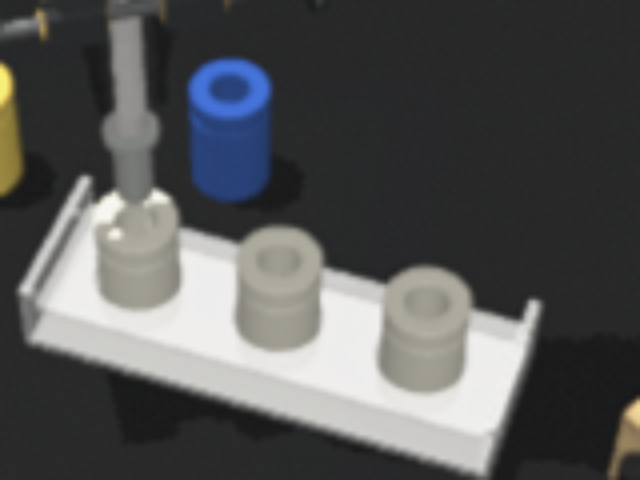

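The gauge is over the third adapter (px 137,210). By elimination this should be the tight one, so I'll go gently.

```bash
python3 -m creep '[[0,0.8,-0.2,-6,0],[0,0.8,-0.2,-12,0],[0,0.8,-0.2,-18,0],[0,0.8,-0.2,-24,0],[0,0.8,-0.2,-30,0],[0,0.8,-0.2,-35,0],[0,0.8,-0.2,-38,0],[0,0.8,-0.2,-38,0]]';python3 -m creep '[[0,0,0,-0.5,0],[0,0,0,-1,0],[0,0,0,-1.5,0],[0,0,0,-2,0],[0,0,0,-2.5,0],[0,0,0,-3,0],[0,0,0,-3.5,0],[0,0,0,-4,0]]'
```

```text
time_s: 15.3
tcp_pos: [0.5206, -0.1148, 0.1498]
ee_rot: [[-0.005, -0.389, 0.921], [-0.0, 0.921, 0.389], [-1.0, 0.001, -0.004]]
wrist_force: [-0.1, 0.6, -0.4]
gripper_width: 0.176
time_s: 16.1
tcp_pos: [0.5209, -0.1149, 0.1468]
ee_rot: [[-0.004, -0.39, 0.921], [-0.001, 0.921, 0.39], [-1.0, 0.001, -0.004]]
wrist_force: [-2.6, 1.1, 7.1]
gripper_width: 0.175
```

Contact: about 8.5 N at roughly 21 mm below the mouth, so this is the tight bore. A brief hold, then lift.

```bash
python3 -m creep '[[0,0,0,-0.5,0],[0,0,0,-0.8,0],[0,0,0,-0.8,0],[0,0,0,-0.8,0],[0,0,0,-0.8,0],[0,0,0,-0.8,0],[0,0,0,-0.8,0],[0,0,0,-0.8,0]]';python3 - <<'E'
from h import *
p=capture("scene");cv2.imwrite("pics/s8.png",cv2.resize(p["image"][130:250,220:380],None,fx=4,fy=4))
s=sense();print(s["tcp_pos"],s["wrist_force"])
W=cloud(p);m=np.hypot(W[...,0]-.52,W[...,1]+.1165)<.016
Q=W[m&(W[...,2]>.08)&(W[...,2]<.125)];print(len(Q),np.percentile(Q[:,2],[2,10,30,50,90]).round(4))
E
```

```text
time_s: 16.9
tcp_pos: [0.521, -0.1149, 0.1468]
ee_rot: [[-0.003, -0.39, 0.921], [-0.001, 0.921, 0.39], [-1.0, 0.0, -0.003]]
wrist_force: [-1.6, 0.5, 6.0]
gripper_width: 0.18
[ 0.52104222 -0.11492246  0.14684817] [-2.0251856   0.45954994  6.05897338]
165 [0.0816 0.0858 0.1012 0.1037 0.1189]
```

View pics/s8.png

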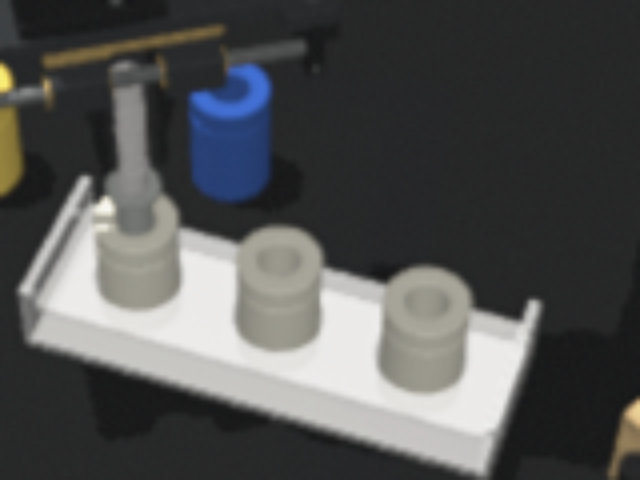

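The plug has stopped with its shoulder about 23 mm above the rim (px 133,190): place 3 holds the tight adapter. Lifting and returning the gauge to its stand.

```bash
python3 -m creep '[[0,-0.3,0,3,0],[0,-0.3,0,10,0],[0,-0.3,0,22,0],[0,-0.3,0,34,0],[0,-0.3,0,42,0],[0,-0.3,0,45,0],[0,-0.3,0,45,0],[0,-0.3,0,45,0]]'; python3 -m creep '[[0,6,30,0,0],[0,15,75,0,0],[0,25,120,0,0],[0,35,170,0,0],[0,44,215,0,0],[0,52,255,0,0],[0,58,282,0,0],[0,60.2,295.5,0,0]]';  python3 -m creep '[[0,0,0,0,0],[0,0,0,0,0],[0,0,0,0,0],[0,0,0,0,0],[0,0,0,0,0],[0,0,0,0,0],[0,0,0,0,0],[0,0,0,0,0]]'; python3 - <<'E'
from h import *
p=capture("scene");cv2.imwrite("pics/s9.png",cv2.resize(p["image"][150:300,340:500],None,fx=4,fy=4))
s=sense();print(s["tcp_pos"],s["wrist_force"])
W=cloud(p);print(fitc(W,(.58,.18),.105,.14,.0095),fitc(W,(.5204,-.1165),.04,.07,.022,.03),fitc(W,(.5345,-.04),.04,.07,.022,.03),fitc(W,(.549,.037),.04,.07,.022,.03))
E
```

```text
time_s: 17.75
tcp_pos: [0.5204, -0.1149, 0.1915]
ee_rot: [[-0.004, -0.39, 0.921], [-0.001, 0.921, 0.39], [-1.0, 0.001, -0.004]]
wrist_force: [0.6, 0.1, -1.4]
gripper_width: 0.175
time_s: 18.55
tcp_pos: [0.5806, 0.183, 0.1904]
ee_rot: [[-0.005, -0.392, 0.92], [-0.001, 0.92, 0.392], [-1.0, 0.001, -0.005]]
wrist_force: [-1.2, -0.9, -1.2]
gripper_width: 0.179
time_s: 19.35
tcp_pos: [0.5807, 0.1829, 0.1905]
ee_rot: [[-0.005, -0.392, 0.92], [-0.001, 0.92, 0.392], [-1.0, 0.001, -0.005]]
wrist_force: [0.7, -0.8, -2.0]
gripper_width: 0.179
[0.58065213 0.18295923 0.19045737] [-0.84003069  0.26364282 -0.63708403]
(array([579. , 181.2]), 100) (array([ 519.5, -116.5]), 244) (array([533.6, -39.9]), 246) (array([548.2,  36.8]), 252)
```

View pics/s9.png

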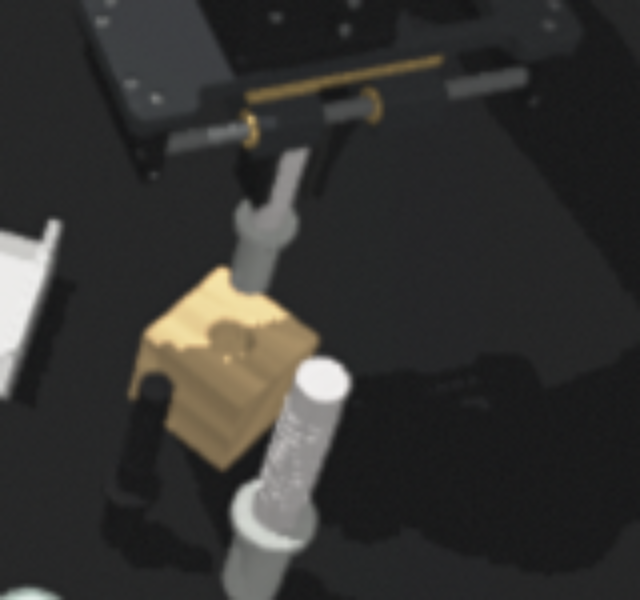

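```bash
python3 - <<'E'
from h import *
p=dict(np.load("pics/scene0.npz"))
for u,v in((398,234.5),(394.9,234.6)):
    a=px2w(p,u,v,1.0);e=p["eye"];d=a-e;print(e+d*((.055-e[2])/d[2]))
E
```

```text
[0.58276648 0.182363   0.055     ]
[0.58398955 0.17644131 0.055     ]
```

```bash
python3 -m creep '[[0,1.5,-0.4,-8,0],[0,1.5,-0.4,-16,0],[0,1.5,-0.4,-24,0],[0,1.5,-0.4,-32,0],[0,1.5,-0.4,-40,0],[0,1.5,-0.4,-46,0],[0,1.5,-0.4,-51,0],[0,1.5,-0.4,-52,0]]'
```

```text
time_s: 20.2
tcp_pos: [0.5819, 0.1824, 0.1377]
ee_rot: [[-0.006, -0.392, 0.92], [-0.002, 0.92, 0.392], [-1.0, 0.001, -0.006]]
wrist_force: [0.4, -0.8, -1.2]
gripper_width: 0.178
```

```bash
python3 -m creep '[[0,0,0,-5,0],[0,0,0,-10,0],[0,0,0,-15,0],[0,0,0,-20,0],[0,0,0,-25,0],[0,0,0,-28,0],[0,0,0,-30,0],[0,0,0,-31,0]]';python3 -m creep '[[0,0,0,-0.5,0],[0,0,0,-1,0],[0,0,0,-1.5,0],[0,0,0,-2,0],[0,0,0,-2,0],[0,0,0,-2,0],[0,0,0,-2,0],[0,0,0,-2,0]]'
```

```text
time_s: 21.0
tcp_pos: [0.5819, 0.1824, 0.1065]
ee_rot: [[-0.006, -0.392, 0.92], [-0.002, 0.92, 0.392], [-1.0, 0.001, -0.007]]
wrist_force: [0.5, 0.1, -1.3]
gripper_width: 0.177
time_s: 21.8
tcp_pos: [0.5819, 0.1824, 0.1046]
ee_rot: [[-0.006, -0.392, 0.92], [-0.002, 0.92, 0.392], [-1.0, 0.001, -0.006]]
wrist_force: [0.1, -0.5, -1.1]
gripper_width: 0.181
```

```bash
python3 -m creep '[[0,0,0,-0.4,0],[0,0,0,-0.8,0],[0,0,0,-1.2,0],[0,0,0,-1.6,0],[0,0,0,-2,0],[0,0,0,-2,0],[0,0,0,-2,0],[0,0,0,-2,0]]'
```

```text
time_s: 22.6
tcp_pos: [0.582, 0.1825, 0.1044]
ee_rot: [[-0.005, -0.392, 0.92], [-0.002, 0.92, 0.392], [-1.0, 0.0, -0.006]]
wrist_force: [-4.8, -0.9, 9.5]
gripper_width: 0.175
```

The gauge is seated (reaction about 11 N). Release and retreat upward.

```bash
python3 -m creep '[[0.15,0,0,0.5,0],[0.25,0,0,0.5,0],[0.4,0,0,0.5,0],[0.6,0,0,0.5,0],[0.6,0,0,0.5,0],[0.6,0,0,0.5,0],[0.6,0,0,0.5,0],[0.6,0,0,0.5,0]]'; python3 -m creep '[[0.6,0,0,8,0],[0.6,0,0,20,0],[0.6,0,0,40,0],[0.6,0,0,65,0],[0.6,0,0,90,0],[0.6,0,0,110,0],[0.6,0,0,115,0],[0.6,0,0,115,0]]';python3 - <<'E'
from h import *
p=capture("scene");cv2.imwrite("pics/s10.png",cv2.resize(p["image"][150:300,340:500],None,fx=4,fy=4))
s=sense();print(s["tcp_pos"],s["wrist_force"])
W=cloud(p);print(fitc(W,(.58,.18),.065,.1,.008,.0125),fitc(W,(.58,.18),.1,.135,.008,.0125))
m=np.hypot(W[...,0]-.581,W[...,1]-.181)<.02
Q=W[m&(W[...,2]>.05)&(W[...,2]<.16)];print(np.percentile(Q[:,2],[2,10,95,98,100]).round(4))
E
```

```text
time_s: 23.4
tcp_pos: [0.582, 0.1825, 0.1049]
ee_rot: [[-0.005, -0.392, 0.92], [-0.002, 0.92, 0.392], [-1.0, 0.0, -0.006]]
wrist_force: [0.5, 0.1, -0.7]
gripper_width: 0.586
time_s: 24.2
tcp_pos: [0.5823, 0.1827, 0.2213]
ee_rot: [[-0.003, -0.392, 0.92], [-0.0, 0.92, 0.392], [-1.0, 0.001, -0.003]]
wrist_force: [0.5, -0.5, 0.1]
gripper_width: 0.595
[0.58171772 0.18244942 0.21986862] [-0.11436867  0.63626411 -0.39394585]
(array([580.8, 180.8]), 100) (array([580.9, 180.8]), 105)
[0.053  0.0548 0.1415 0.1428 0.1445]
```

View pics/s10.png

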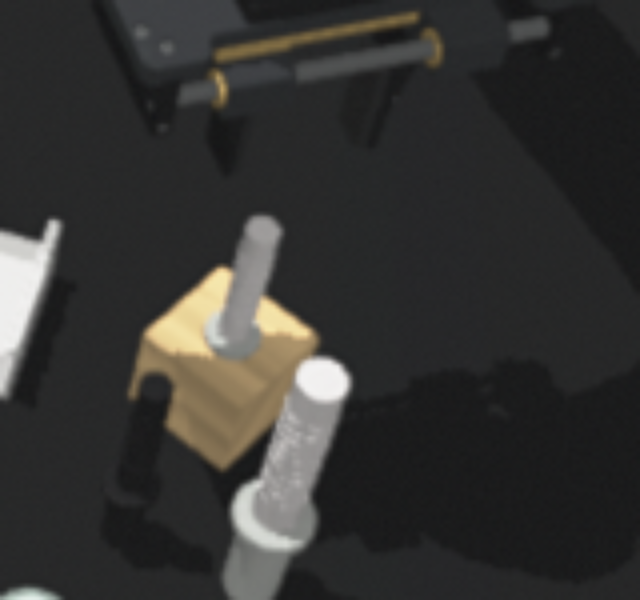

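The gauge is home and upright (axis 580.8, 180.8, top at z 0.142). Next I'll check clearance for the adapter grasp across the row at place 3.

```bash
python3 - <<'E'
from h import *
print(sense()["joints"])
p=dict(np.load("pics/scene0.npz"));W=cloud(p);hsv=cv2.cvtColor(p["image"],cv2.COLOR_BGR2HSV)
for n,(u,v) in dict(blue=(277,162),yel=(214,162)).items():
    m=np.zeros(W.shape[:2],bool);m[v-25:v+25,u-18:u+18]=1
    Q=W[m&(hsv[...,1]>120)&(W[...,2]>.02)];print(n,np.median(Q,0).round(3),Q.min(0).round(3),Q.max(0).round(3))
E
```

```text
[ 3.25649111e+01  2.15870271e+01 -3.41899597e+00 -9.92885528e-02
 -6.52957471e+01 -9.94316791e+01]
blue [ 0.428 -0.084  0.059] [ 0.395 -0.107  0.02 ] [ 0.439 -0.064  0.074]
yel [ 0.448 -0.221  0.059] [ 0.415 -0.246  0.02 ] [ 0.461 -0.202  0.074]
```

```bash
python3 -m creep '[[0.78,-8,-37,0,0.14],[0.78,-18,-85,0,0.28],[0.78,-28,-135,0,0.42],[0.78,-38,-185,0,0.56],[0.78,-48,-235,0,0.7],[0.78,-55,-270,0,0.84],[0.78,-61,-298,0,0.98],[0.78,-61,-298,0,0.988]]'; python3 - <<'E'
from h import *
s=sense();print(s["tcp_pos"],s["ee_rot"],s["joints"])
p=capture("wrist");cv2.imwrite("pics/w11.png",p["image"])
s=sense();print(s["tcp_pos"])
E
```

```text
time_s: 25.05
tcp_pos: [0.5189, -0.1183, 0.2184]
ee_rot: [[-0.005, -0.983, 0.181], [-0.005, 0.181, 0.983], [-1.0, 0.004, -0.006]]
wrist_force: [0.2, 0.0, 0.3]
gripper_width: 0.78
[ 0.5188736  -0.11826827  0.218393  ] [[-0.00512707 -0.98338319  0.18146957]
 [-0.00545189  0.18149675  0.98337643]
 [-0.99997199  0.00405249 -0.00629184]] [  4.795955    14.21124929 -14.58240196   0.32617485 -61.52559107
 -15.40857306]
[ 0.51951778 -0.11695932  0.21854005]
```

View pics/w11.png

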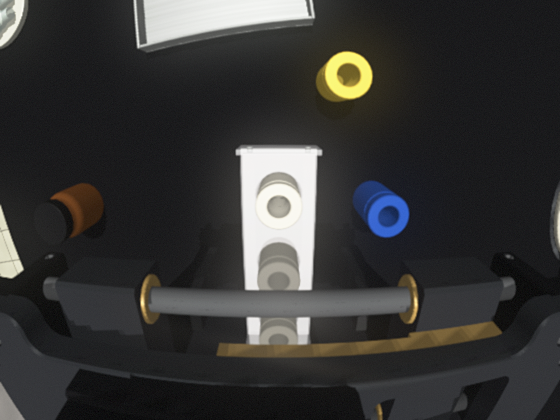

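```bash
python3 -m creep '[[0.78,0.8,0.7,-20,0],[0.78,0.8,0.7,-50,0],[0.78,0.8,0.7,-85,0],[0.78,0.8,0.7,-115,0],[0.78,0.8,0.7,-138,0],[0.78,0.8,0.7,-150,0],[0.78,0.8,0.7,-157,0],[0.78,0.8,0.7,-158,0]]'; python3 - <<'E'
from h import *
p=capture("scene");cv2.imwrite("pics/s12.png",cv2.resize(p["image"][110:260,190:380],None,fx=4,fy=4))
s=sense();print(s["tcp_pos"],s["wrist_force"])
E
```

```text
time_s: 25.9
tcp_pos: [0.5204, -0.1158, 0.06]
ee_rot: [[-0.005, -0.983, 0.182], [-0.005, 0.182, 0.983], [-1.0, 0.004, -0.006]]
wrist_force: [0.1, 0.9, -1.0]
gripper_width: 0.778
[ 0.52075032 -0.11587908  0.06063236] [0.66407953 0.10380629 0.71442624]
```

View pics/s12.png

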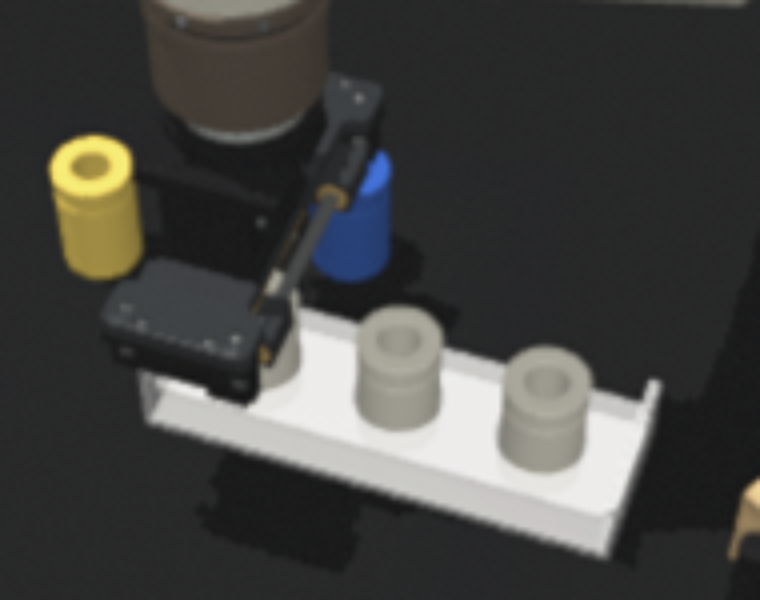

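The gripper straddles the third adapter (crop 275,330) and clears its neighbour. Grip and lift.

```bash
python3 -m creep '[[0.3,0,0,0,0],[0.3,0,0,0,0],[0.3,0,0,0,0],[0.3,0,0,0,0],[0.3,0,0,0,0],[0.3,0,0,0,0],[0.3,0,0,0,0],[0.3,0,0,0,0]]'; python3 -m creep '[[0.3,0,0,3,0],[0.3,0,0,9,0],[0.3,0,0,18,0],[0.3,0,0,30,0],[0.3,0,0,44,0],[0.3,0,0,56,0],[0.3,0,0,60,0],[0.3,0,0,60,0]]'; python3 - <<'E'
from h import *
p=capture("scene");cv2.imwrite("pics/s13.png",cv2.resize(p["image"][110:260,190:380],None,fx=4,fy=4))
s=sense();print(s["tcp_pos"],s["wrist_force"],s["gripper_width"])
E
```

```text
time_s: 26.75
tcp_pos: [0.5205, -0.116, 0.0611]
ee_rot: [[-0.005, -0.983, 0.182], [-0.005, 0.182, 0.983], [-1.0, 0.003, -0.006]]
wrist_force: [-2.7, 0.9, 5.2]
gripper_width: 0.498
time_s: 27.55
tcp_pos: [0.521, -0.1159, 0.1221]
ee_rot: [[-0.002, -0.983, 0.182], [-0.005, 0.182, 0.983], [-1.0, 0.001, -0.006]]
wrist_force: [-0.5, 0.6, -0.6]
gripper_width: 0.498
[ 0.5204212  -0.11593891  0.12128483] [ 0.83473942  0.35176392 -1.56359827] 0.4956340138367536
```

View pics/s13.png

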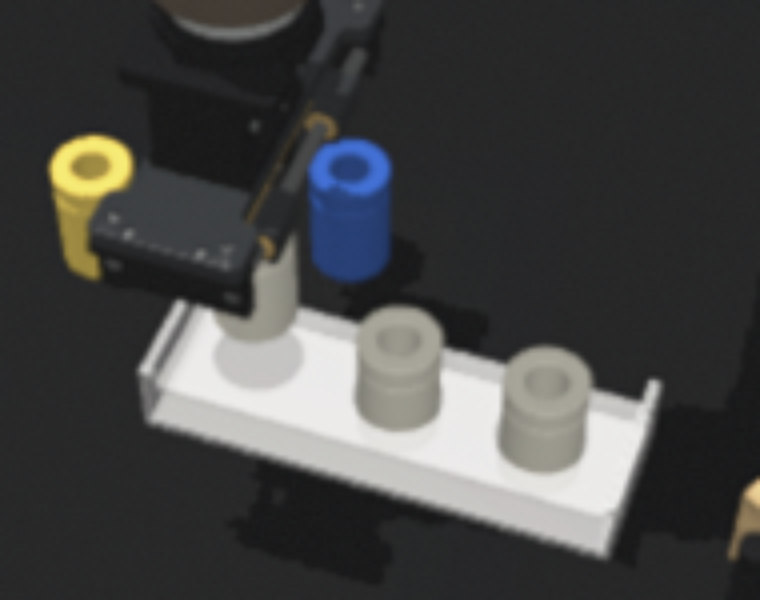

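```bash
python3 -m creep '[[0.3,2,-25,0,0],[0.3,5,-65,0,0],[0.3,8,-110,0,0],[0.3,12,-155,0,0],[0.3,15,-200,0,0],[0.3,18,-235,0,0],[0.3,19.5,-253,0,0],[0.3,19.5,-253,0,0]]'; python3 -m creep '[[0.3,0,0,-6,0],[0.3,0,0,-14,0],[0.3,0,0,-24,0],[0.3,0,0,-34,0],[0.3,0,0,-43,0],[0.3,0,0,-50,0],[0.3,0,0,-54,0],[0.3,0,0,-55,0]]'; python3 - <<'E'
from h import *
p=capture("scene");cv2.imwrite("pics/s14.png",cv2.resize(p["image"][130:260,60:250],None,fx=4,fy=4))
s=sense();print(s["tcp_pos"],s["wrist_force"],s["gripper_width"])
E
```

```text
time_s: 28.4
tcp_pos: [0.5391, -0.3713, 0.1196]
ee_rot: [[-0.006, -0.983, 0.186], [-0.005, 0.186, 0.983], [-1.0, 0.005, -0.006]]
wrist_force: [0.9, 1.0, -2.1]
gripper_width: 0.501
time_s: 29.2
tcp_pos: [0.5389, -0.3711, 0.0639]
ee_rot: [[-0.007, -0.983, 0.186], [-0.004, 0.186, 0.983], [-1.0, 0.006, -0.005]]
wrist_force: [0.3, -0.1, -1.7]
gripper_width: 0.502
[ 0.53905211 -0.37122138  0.0641778 ] [ 0.32734365 -0.73436161 -0.74782964] 0.49869997414694495
```

View pics/s14.png

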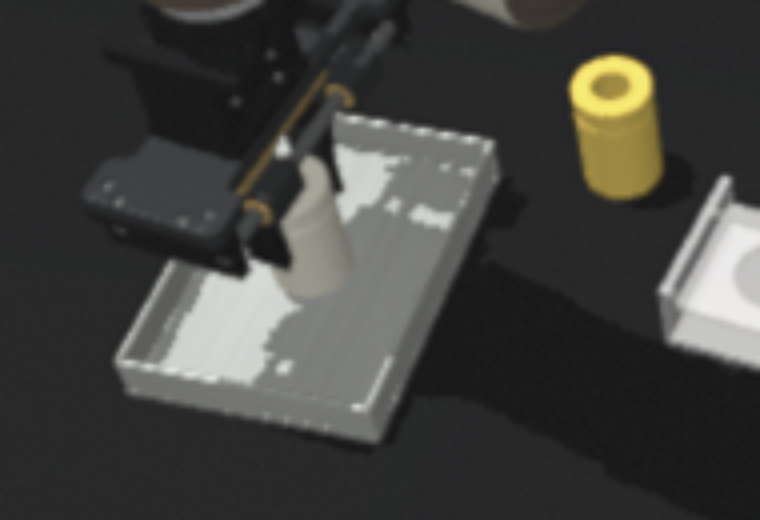

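The adapter hangs over the middle of the tray floor (crop 315,280). Lowering gently until contact.

```bash
python3 -m creep '[[0.3,0,0,-1,0],[0.3,0,0,-2,0],[0.3,0,0,-3,0],[0.3,0,0,-4,0],[0.3,0,0,-4.5,0],[0.3,0,0,-5,0],[0.3,0,0,-5.5,0],[0.3,0,0,-5.5,0]]'
```

```text
time_s: 30.05
tcp_pos: [0.539, -0.3712, 0.0586]
ee_rot: [[-0.007, -0.983, 0.186], [-0.004, 0.186, 0.983], [-1.0, 0.006, -0.006]]
wrist_force: [0.3, 0.1, -2.8]
gripper_width: 0.5
```

```bash
python3 -m creep '[[0.3,0,0,-0.4,0],[0.3,0,0,-0.8,0],[0.3,0,0,-1.2,0],[0.3,0,0,-1.5,0],[0.3,0,0,-1.8,0],[0.3,0,0,-2,0],[0.3,0,0,-2,0],[0.3,0,0,-2,0]]'
```

```text
time_s: 30.85
tcp_pos: [0.5391, -0.3713, 0.0582]
ee_rot: [[-0.006, -0.983, 0.185], [-0.005, 0.185, 0.983], [-1.0, 0.005, -0.006]]
wrist_force: [-2.8, 1.1, 7.1]
gripper_width: 0.496
```

Contact with the tray floor (about 9 N). Release and rise.

```bash
python3 -m creep '[[0.5,0,0,0.5,0],[0.55,0,0,0.5,0],[0.6,0,0,0.5,0],[0.7,0,0,0.5,0],[0.78,0,0,0.5,0],[0.78,0,0,0.5,0],[0.78,0,0,0.5,0],[0.78,0,0,0.5,0]]'; python3 -m creep '[[0.78,0,0,6,0],[0.78,0,0,18,0],[0.78,0,0,40,0],[0.78,0,0,70,0],[0.78,0,0,105,0],[0.78,0,0,140,0],[0.78,0,0,160,0],[0.78,0,0,160,0]]'; python3 -m creep '[[0.78,-40,-40,10,0],[0.78,-80,-80,20,0],[0.78,-110,-110,20,0],[0.78,-110,-110,20,0],[0.78,-110,-110,20,0],[0.78,-110,-110,20,0],[0.78,-110,-110,20,0],[0.78,-110,-110,20,0]]';  python3 - <<'E'
from h import *
s=sense();print(s["tcp_pos"],s["wrist_force"],s["gripper_width"])
p=capture("scene");cv2.imwrite("pics/s15.png",p["image"])
t=capture("top");cv2.imwrite("pics/t15.png",t["image"])
for q in(p,t):
    W=cloud(q)
    print("tray adapter",fitc(W,(.539,-.371),.01,.035,.022,.03),fitc(W,(.539,-.371),.035,.065,.022,.03))
    m=np.hypot(W[...,0]-.539,W[...,1]+.371)<.03;Q=W[m&(W[...,2]>.05)];print("top z",np.percentile(Q[:,2],[5,50,95]).round(4),Q[Q[:,2]>.07].mean(0).round(3))
    for c in[(.549,.037),(.5345,-.04)]: print(fitc(W,c,.04,.07,.022,.03))
    print("gauge",fitc(W,(.58,.18),.065,.1,.008,.0125),fitc(W,(.58,.18),.1,.135,.008,.0125))
E
```

```text
time_s: 31.65
tcp_pos: [0.5391, -0.3714, 0.0586]
ee_rot: [[-0.006, -0.983, 0.185], [-0.005, 0.185, 0.983], [-1.0, 0.005, -0.006]]
wrist_force: [-0.5, 0.2, -1.1]
gripper_width: 0.779
time_s: 32.45
tcp_pos: [0.5409, -0.3724, 0.2244]
ee_rot: [[0.003, -0.983, 0.185], [-0.01, 0.185, 0.983], [-1.0, -0.005, -0.009]]
wrist_force: [-0.2, -1.0, 0.3]
gripper_width: 0.781
time_s: 33.25
tcp_pos: [0.4319, -0.4814, 0.2442]
ee_rot: [[0.003, -0.983, 0.183], [-0.009, 0.183, 0.983], [-1.0, -0.004, -0.009]]
wrist_force: [-0.1, 0.2, -0.1]
gripper_width: 0.781
[ 0.43192009 -0.48136913  0.24415088] [-0.13095198  0.17114883 -0.11487366] 0.7805307649383291
tray adapter (array([ 538.8, -372.4]), 163) (array([ 539.2, -372.1]), 240)
top z [0.0532 0.0702 0.0751] [ 0.541 -0.372  0.073]
(array([548.2,  36.8]), 263)
(array([533.6, -40.1]), 244)
gauge (array([581. , 180.5]), 99) (array([580.9, 180.6]), 109)
tray adapter (array([ 539.5, -371.8]), 54) (array([ 539.4, -371. ]), 114)
top z [0.0658 0.5659 0.5742] [ 0.533 -0.367  0.475]
(array([539.5,  30.3]), 29)
(array([539.1, -50.7]), 7)
gauge (array([582.6, 180.2]), 27) (array([582.3, 180.4]), 26)
```

View pics/s15.png

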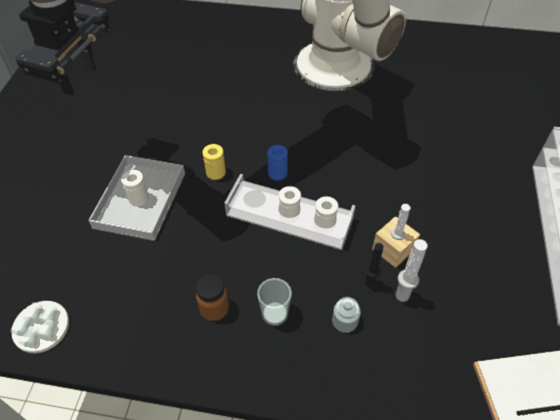

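View pics/t15.png

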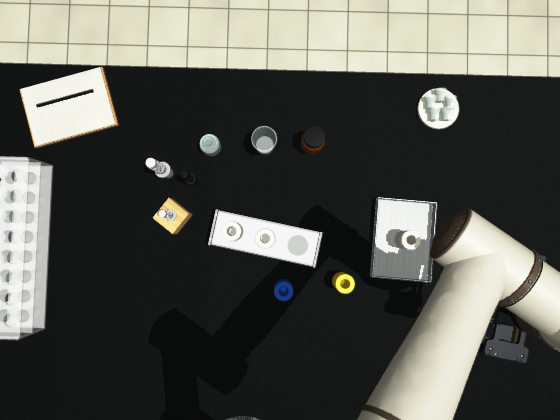

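The scene view shows the tight adapter upright in the tray (135,190), place 3 empty (254,200), and the good adapters at (289,200) and (326,212). The gauge is home (402,220), the glassware is undisturbed, and the arm is clear. Handing in.

```bash
python3 -c "
from station import *
print(finish_job())"
```

```text
the job is handed in; nothing more can be done
None
```

The job is handed in at about 33 s of the 70 s allowed. The hand-in reported no verdict, so the results below are from my own checks.

- **Gauging:** I used the smaller steel gauge from the wooden stand. In places 1 and 2 the plug went in about 38 mm with no resistance. In place 3 it stopped about 21 mm below the mouth, with 6–8 N on the wrist sensor against the 60 N limit. The adapter in place 3 is therefore the tight one.
- **Gauge:** It is back in its stand, seated against the block with about 11 N before I released it. It stands upright, its axis at (581, 181) mm, the same as at the start within about 1 mm. The handle top is at about 142 mm, which matches fully home.
- **Tight adapter:** It stands upright in the tray at about (539, −372) mm, within 3 mm of the tray's centre.
- **Good adapters and glassware:** The two good adapters are within 0.5 mm of where they started, by the scene camera. I checked the glassware only by eye in the two final pictures, where it looks unmoved, and the arm is clear of everything.

**One disagreement:** In the last check, the top-camera circle fits for the good adapters were up to about 12 mm off the scene-camera values. They rested on very few wall points (7 and 29), so I relied on the scene camera. The top picture itself shows both adapters in their holes.

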